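# Shut the centrifuge and start the spin

### The job

The tubes are already loaded in the bench centrifuge: push its open lid down with the fingertips, without slamming it, until it is fully shut, then press the large round start key on its console all the way in and come away. Leave the two small square keys alone, and pick nothing up. Do not shove the centrifuge along the bench or disturb the things standing around it.

Things in the scene. Friction and masses are not known exactly. Their poses are not given: they have to be found in the camera images.
- centrifuge: white bench microcentrifuge, 255 mm deep (its x), 200 wide (y), deck 120 high, 139 with the lid shut; 3 to 4 kg, loose on rubber feet. Origin on the bench under the middle; x from the console in front to the hinge at the back, y to the left seen from the front, z up. Footprint x -0.13 to 0.12.
- console (a point): middle of the console: a panel 80 mm deep (centrifuge x -0.13 to -0.05) over the full width, rising to the back from 95 to 120 mm height (17 degrees). The black display in its middle is not a key.
- lid (a joint): lid angle in rad: 0 is fully shut (on its stop), grows as it opens upward; starts at 0.9 to 1.25, stop at 1.35. The hinge is stiff (0.5 N m): the lid stays wherever it is left and must be pushed all the way down; no latch, no spring. 1 to 5 N at its front edge moves it.
- lid_hinge (a point): middle of the lid's hinge line (centrifuge frame 0.115, 0, 0.128). Axes turn with the lid: x from the lid's front edge to the hinge, y along the hinge, z out of the outer face. The lid is a white slab: here x -0.165 to -0.005, y -0.09 to 0.09, outer face z = +0.011 (a flat window in it), underside -0.007, seal -0.010.
- lid_edge (a point): middle of the lid's front edge, on the outer face; axes as lid_hinge, 165 mm from the hinge line. A grey lip 70 mm wide sticks out 8 mm in front. With the lid open the outer face looks up and away from the console.
- start_key_top (a point): centre of the top of the start key: the single round key, 28 mm across, 9 mm proud of the console, on its right (centrifuge frame -0.093, -0.062, 0.116). z points out of the console (17 degrees from vertical, leaning to the front). It slides in along -z.
- start_key (a joint): start key travel in m: 0 out, 0.005 fully in; springs back; about 5 N to push fully in, then a hard stop, 4 mm still proud.
- spin_key (a joint): travel of a small square key (13 mm, 6 mm proud) on the console's left at centrifuge y = +0.046, in m, 0 out, 0.005 in. Not to be pressed.
- open_key (a joint): travel of the other small square key (13 mm, 6 mm proud) at centrifuge y = +0.078, in m, 0 out, 0.005 in. Not to be pressed.
- tube_rack: blue microtube rack, a solid slab 220 x 95 x 34 mm, loose, lying along the centrifuge's left (+y) side; origin under its centre. Bystander.
- cryo_rack: brown 130 x 90 x 28 mm cryo rack, loose, to the right of the centrifuge; origin under its centre. Bystander.
- tip_box: closed pipette-tip box, yellow base and clear top, 120 x 85 x 67 mm, loose; origin under its centre. Bystander.
- buffer_bottle: clear bottle with a red cap, 66 mm across, 135 mm tall, loose, standing; origin under its centre. Bystander.
- conical_tube: free-standing clear tube with a blue cap, 34 mm across at the cap, 114 mm tall, loose, easily knocked over; origin under its centre. Bystander.
- screw_cap: blue screw cap, 34 mm across, 14 mm tall, loose, on the bench in front of the console; origin under its centre. Bystander.
- beaker: small glass beaker, 60 mm across the rim, 75 mm tall, loose; origin under its centre. Bystander.

How it is judged:
On the way, in this order (a step that is already met when the one before it is completed fails the run):
1. the lid is pushed fully shut (value of joint lid below 0.03 rad), for 0.2 s.
2. with the lid shut, the start key is pressed in (value of joint lid below 0.03 rad and value of joint start_key above 0.0038 m), for 0.05 s.
At the end, for the whole second after the job is handed in: The lid is shut (joint under 0.03 rad) and the start key has come back out (under 1 mm); the centrifuge rests level within 15 mm of where it stood, and every bystander within 20 mm of its place (value of joint lid below 0.03 rad and value of joint start_key below 0.001 m and linear speed of centrifuge below 0.01 m/s and distance of centrifuge from where it was at the start of the episode below 0.015 m and angle between centrifuge's own z axis and vertical below 0.03 rad and distance of each of tube_rack, cryo_rack, tip_box, buffer_bottle, conical_tube, screw_cap, beaker from where it was at the start of the episode below 0.02 m); the robot touches nothing.
It fails at once if the lid is slammed (turns faster than 4 rad/s) (velocity of joint lid below -4 rad/s).
It fails at once if a small square key is pressed (over 2.5 mm) (value of joint any of spin_key, open_key above 0.0025 m).
It fails at once if the centrifuge is shoved more than 15 mm, lifted or tipped (distance of centrifuge from where it was at the start of the episode above 0.015 m or height (world z) of centrifuge above 0.008 m or angle between centrifuge's own z axis and vertical above 0.06 rad).
It fails at once if a bystander is pushed more than 20 mm, lifted (over 10 mm) or knocked over (distance of any of tube_rack, cryo_rack, tip_box, buffer_bottle, conical_tube, screw_cap, beaker from where it was at the start of the episode above 0.02 m or height (world z) of any of tube_rack, cryo_rack, tip_box, buffer_bottle, conical_tube, screw_cap, beaker above 0.01 m or angle between any of tube_rack, cryo_rack, tip_box, buffer_bottle, conical_tube, screw_cap, beaker's own z axis and vertical above 0.3 rad).
It also fails if it takes over 45 s, if anything falls off the work surface, if the arm or the gripper's body presses on something with over 40 N, if the wrist force passes 120 N, or if a joint passes its speed limit or range.

### The arm

A 6-joint arm with a two-finger parallel gripper is mounted at the origin on the work surface. World frame = base frame: x ahead of the robot, y to its left, z up, the work surface at z = 0. Lengths are in m, angles in rad, forces in N, time in s.
With the tool pointing down it reaches from about 0.25 to 0.775 m from the base axis. Payload 4 kg.
Tool frame: the origin (TCP) lies on the centre line of the jaws, within the pads' length; the fingertips stand 25 mm ahead of it and the grasp point (between the pads) lies 6 mm ahead of it; z points along the fingers, y is the line along which they close (so a half turn about z gives the same grasp; the last joint's range is limited). The gripper opens to 94 mm and grips with 3 to 60 N. Pads are 16 mm wide; open, the fingers measure 119 mm over their backs; the gripper's body (75 mm by 177 mm) begins 78 mm behind the grasp point.
Start: joints at [-1.205, 0.087, 1.371, -0, 1.684, -0.103], TCP at [0.248, -0.491, 0.231] pointing down, gripper open.
Joint ranges: [-3.1, 3.1], [-0.76, 2.03], [0.27, 2.55], [-1.08, 4.22], [0.17, 2.65], [-2.57, 2.57]. Speed limits (rad/s): [2.79, 2.79, 3.14, 3.14, 3.14, 3.14].

### API

Orientations are given as [roll, pitch, yaw] about the fixed x, y, z axes, in that order (R = Rz(yaw) Ry(pitch) Rx(roll)).
In Python, from bench import robot, imaging gives the robot as it stands. The module is installed in compiled form; this text tells all that it offers.
- The arm moves only by the tool drive_tool, never from a script. Its argument "series" is a list of rows, each a list of 3 entries, a list of its own where there are three numbers: the finger opening in m, from 0 to 0.094, then the shift along the tool's x, y, z in m, then the turn, a rotation vector about the tool's x, y, z in rad. A call has 1 to 5 rows; each row is the pose to reach, as a shift and turn from the pose commanded when the call began, along the tool's axes at that moment; what a row does not reach only later rows make up. A row lasts 1/8 s, in which the tool goes at most 62.5 mm and 10.7 degrees, less where a joint would pass 70% of its speed; a pose out of reach is approached as far as the arm can. A call with a gripper value outside its range is refused whole. The fingers move at their own pace and stop on an object; the grip force is fixed at half the most. Time passes only in rows, so rows that repeat a pose let the fingers close. It gives the time, the measured TCP pose, the force, the opening and the grip force at its end, in the units of the state.
- robot.get_obs(): the state, without advancing time (a new reading comes with each control period).
- imaging.snapshot(name): name is "scene" or "top" or "wrist"; returns the picture (384x512x3 uint8, red, green, blue); there is no depth.
- imaging.get_calibration(name): a dict with "intrinsics" (3x3 intrinsics, pixels), "k1" (the pictures are not rectified: a ray, as slopes to the right and down, at radius r is drawn at 1 + k1 r^2 times it, then the intrinsics apply), "position" and "rotation" of the camera in the world. Camera axes: x right, y up, looking along -z (the intrinsics and any distortion apply to the point x, -y, -z); pixel columns grow to the right and rows downward; lengths in m; the calibration is good to about 2 mm. A picture is of the moment at which its call begins: read the wrist's pose just before it. get_calibration takes no time and is no camera call; for the wrist camera it gives the pose at the moment of the call.
- robot.close_job(): hands the job in; it is judged then, once.
The state is a dict: "time": time; "joint_positions": joint angles; "qvel": joint speeds; "joint_torque": joint torques, N m; "tool_pos": TCP position; "ee_rot": TCP orientation; "wrist_force": force on the tool from outside, world axes, zero at the start; "wrist_torque": the same for the moment, N m; "width": finger opening in m; "finger_force": force on a finger pad.
Only numpy, scipy, OpenCV 4.12 (cv2) and the standard library are available. Lean on these libraries where they do the work, as an engineer would, in place of code of your own. Each camera call takes 0.05 s, during which the arm holds its last target. There are 200 camera calls.

## Working session

There is one attempt and no reset: what is moved stays moved. The work goes in short steps, Python scripts to look and compute and a tool call to move; the robot and the scene stay as the last step left them, time stands still between calls to the robot, and variables do not carry over. Pictures are saved under pics/ and viewed, at most 10 in all, crops included, and the job is handed in when it is done.

Besides the shell and the picture viewer there is one more tool, called in YAML: its name, and indented under it one key for each argument. drive_tool: Moves the arm, as the interface text tells. Its arguments: {"type":"object","properties":{"series":{"type":"array"}},"required":["series"]}

```bash
mkdir -p pics; python3 - <<'E'
from bench import robot, imaging
import cv2,numpy as np
o=robot.get_obs();print({k:np.round(v,3) for k,v in o.items()})
for n in("scene","top"):
    im=imaging.snapshot(n);cv2.imwrite(f"pics/{n}0.png",im[:,:,::-1])
    c=imaging.get_calibration(n);print(n,{k:np.round(v,4).tolist() for k,v in c.items()})
E
```

```text
{'time': np.float64(0.0), 'joint_positions': array([-1.205,  0.088,  1.372, -0.   ,  1.684, -0.103]), 'qvel': array([ 0.001, -0.   ,  0.   , -0.   , -0.   , -0.001]), 'joint_torque': array([-1.0000e-03, -3.4018e+01, -3.0243e+01,  7.2000e-02,  3.3000e-02,
       -0.0000e+00]), 'tool_pos': array([ 0.248, -0.49 ,  0.229]), 'ee_rot': array([-3.139, -0.   ,  0.469]), 'wrist_force': array([-0.066,  0.219, -1.071]), 'wrist_torque': array([ 0.004, -0.014,  0.041]), 'finger_force': np.float64(0.0), 'width': np.float64(0.094)}
scene {'intrinsics': [[454.6508, 0.0, 254.7768], [0.0, 454.6508, 193.4728], [0.0, 0.0, 1.0]], 'k1': -0.187, 'position': [1.1154, 0.5427, 1.0266], 'rotation': [0.633, -0.0093, 2.2685]}
top {'intrinsics': [[368.2151, 0.0, 259.9643], [0.0, 368.2151, 192.1486], [0.0, 0.0, 1.0]], 'k1': -0.086, 'position': [0.4564, 0.1067, 1.018], 'rotation': [0.1283, 0.0187, -1.5988]}
```

View pics/scene0.png

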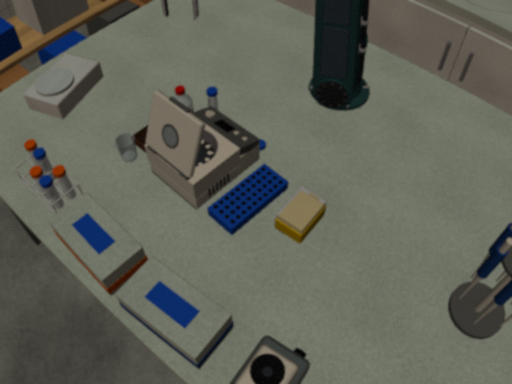

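View pics/top0.png

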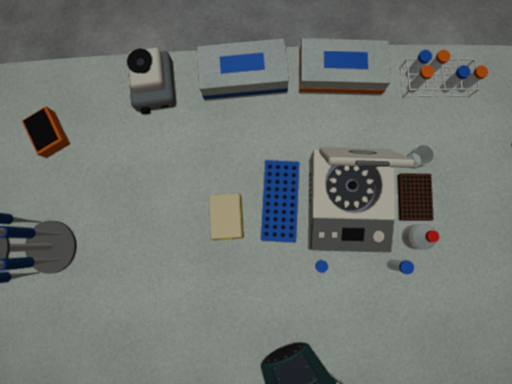

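The scene view shows the centrifuge at about (200,150) with its lid open, the blue rack in front and the bottle, tube and beaker behind. In the top view the console spans (308–392, 220–250), with the start key at about (379,237), the display at (352,235), the tube at (406,267) and the screw cap at (321,266). The lid edge is at about row 160. I'll enlarge the top view.

```bash
python3 - <<'E'
import cv2
a=cv2.imread("pics/top0.png")[140:280,295:450];b=cv2.imread("pics/scene0.png")[80:215,110:275]
cv2.imwrite("pics/topc.png",cv2.resize(a,None,fx=5,fy=4.0*1.0,interpolation=cv2.INTER_CUBIC) if 0 else cv2.resize(a,None,fx=4,fy=4,interpolation=cv2.INTER_CUBIC))
cv2.imwrite("pics/scenec.png",cv2.resize(b,None,fx=4,fy=4,interpolation=cv2.INTER_CUBIC))
E
```

```text
(no output)
```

View pics/topc.png

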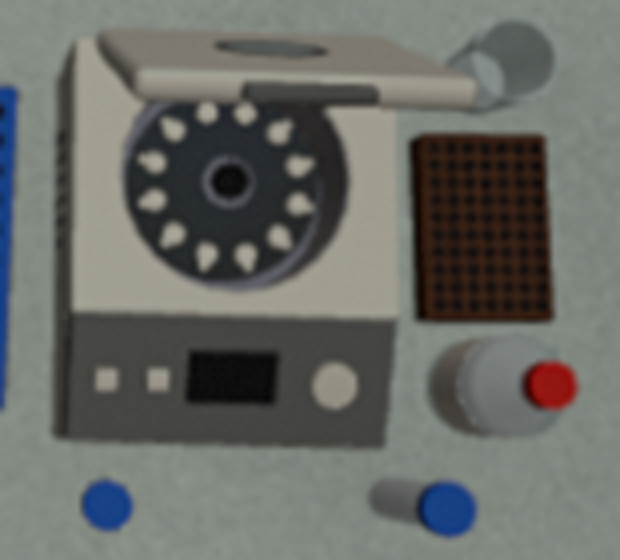

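View pics/scenec.png

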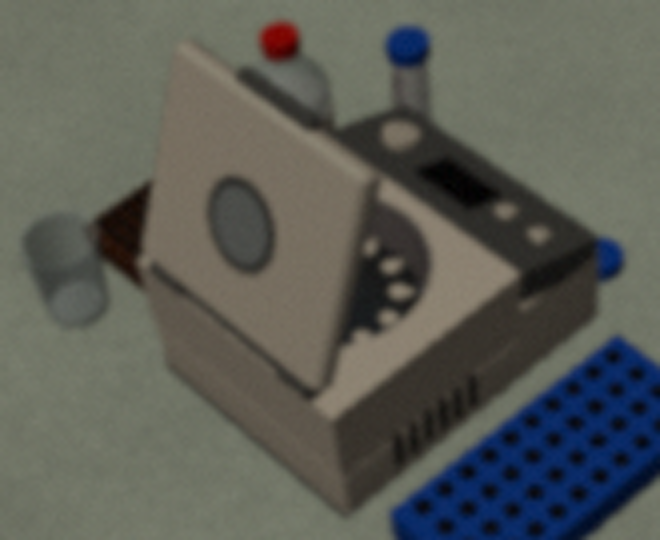

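The top crop shows the start key at (335,385), the square keys at (158,379) and (106,379), and the lid's front edge across (140–475, 70–105). In the scene crop the lid's outer front corners are at about (185,42) and (370,185), and the outer rear corners at about (145,262) and (315,388). I'll fit pose and lid angle from these points.

```bash
cat > h.py <<'E'
import numpy as np
from bench import robot, imaging
from scipy.spatial.transform import Rotation as R
from scipy.optimize import least_squares
def Rm(r):
    r=np.array(r); return r if r.shape==(3,3) else R.from_euler('xyz',r).as_matrix()
def proj(c,P):
    q=(np.array(P)-c["position"])@Rm(c["rotation"]); s=np.c_[q[:,0],-q[:,1]]/-q[:,2:3]
    s=s*(1+c["k1"]*(s**2).sum(1,keepdims=True)); K=np.array(c["intrinsics"]); return s*[K[0,0],K[1,1]]+K[:2,2]
def ray(c,uv,z):
    K=np.array(c["intrinsics"]); d=(np.array(uv)-K[:2,2])/[K[0,0],K[1,1]]; s=d.copy()
    for _ in range(20): s=d/(1+c["k1"]*(s@s))
    v=Rm(c["rotation"])@[s[0],-s[1],-1]; p=np.array(c["position"]); return p+v*(z-p[2])/v[2]
def lidpt(a,x,y,z): # hinge-frame -> centrifuge frame; opening lifts front edge
    return [0.115+x*np.cos(a)+z*np.sin(a), y, 0.128-x*np.sin(a)+z*np.cos(a)]
def world(p,P):
    c,s=np.cos(p[2]),np.sin(p[2]); P=np.array(P); return np.c_[p[0]+c*P[:,0]-s*P[:,1],p[1]+s*P[:,0]+c*P[:,1],P[:,2]]
E
python3 - <<'E'
from h import *
ct=imaging.get_calibration("top");cs=imaging.get_calibration("scene")
T=lambda u,v:(u/4+295-.375,v/4+140-.375)
S=lambda u,v:(u/4+110-.375,v/4+80-.375)
def model(p):
    a=p[3]
    return [[-.093,-.062,.116],[-.093,.046,.1135],[-.093,.078,.1135],[-.13,-.1,.095],[-.05,-.1,.12],[-.05,.1,.12]],[lidpt(a,-.165,-.09,.011),lidpt(a,-.165,.09,.011),[-.093,-.062,.116],[-.093,.046,.1135],[-.093,.078,.1135],[.12,.1,.0]]
ut=[T(335,385),T(158,379),T(106,379),T(384,446),T(397,320),T(74,313)]
us=[S(185,42),S(372,182),S(400,132),S(506,209),S(540,233),S(347,515)]
f=lambda p:np.r_[proj(ct,world(p,model(p)[0]))-ut,proj(cs,world(p,model(p)[1]))-us].ravel()
r=least_squares(f,[.55,-.1,0,1.1],loss='soft_l1');print(r.x.round(4));print(r.fun.reshape(-1,2).round(1))
p=r.x
print(world(p,[lidpt(p[3],-.165,0,.011),lidpt(p[3],-.173,0,.011),[-.093,-.062,.116],[-.05,0,.139]]).round(3))
for n,u,z in(("tube",T(447,508),.114),("cap",T(107,505),.014),("bottle",T(550,385),.135)):print(n,ray(ct,u,z).round(3))
E
```

```text
[ 0.5538 -0.1096 -0.0639  1.1406]
[[-0.2 -0.1]
 [-0.   0.1]
 [-0.1 -0.4]
 [ 0.1  0.1]
 [ 0.1 -1.1]
 [-0.4 -1.9]
 [-1.1 -2. ]
 [ 0.3 -2.1]
 [ 0.7 -0.8]
 [ 0.6 -0.8]
 [ 0.4 -1. ]
 [ 0.1  2.4]]
[[ 0.61  -0.113  0.283]
 [ 0.607 -0.113  0.29 ]
 [ 0.457 -0.166  0.116]
 [ 0.504 -0.106  0.139]]
tube [ 0.38  -0.231  0.114]
cap [ 0.382 -0.038  0.014]
bottle [ 0.452 -0.292  0.135]
```

Centrifuge is at (0.554,-0.110), yaw -0.064, with the lid at about 1.14 rad. First I'll go up, close the fingers and turn to align.

drive_tool:
  series:
    - [0,[0,0,-0.06],[0,0,0.18]]
    - [0,[0,0,-0.12],[0,0,0.36]]
    - [0,[0,0,-0.16],[0,0,0.53]]
    - [0,[0,0,-0.16],[0,0,0.53]]

```text
time: 0.6
tool_pos: [0.2488, -0.4914, 0.3946]
ee_rot: [3.134, -0.003, -0.061]
wrist_force: [-0.2, -0.5, 0.1]
width: 0.0574
finger_force: 0.0
```

```bash
cat >> h.py <<'E'
C=[.5538,-.1096,-.0639]
def to(*tips, tilt=0.0):
    """shift (tool axes) from the present pose to fingertip targets in the world, tool at its present orientation"""
    o=robot.get_obs(); Q=R.from_euler('xyz',o["ee_rot"]); t=np.array(o["tool_pos"])+Q.apply([0,0,.025])
    print("t",round(float(o["time"]),2),"tip",t.round(3),"rot",np.round(o["ee_rot"],3),"F",np.round(o["wrist_force"],1))
    for w in tips: print(np.round(w,3),Q.inv().apply(np.array(w)-t).round(3))
E
python3 -c "
from h import *
to([.665,-.117,.365],[.665,-.117,.255])"
```

```text
t 0.6 tip [ 0.249 -0.492  0.37 ] rot [ 3.134e+00 -3.000e-03 -6.100e-02] F [-0.2 -0.5  0.1]
[ 0.665 -0.117  0.365] [ 0.393 -0.399  0.003]
[ 0.665 -0.117  0.255] [ 0.392 -0.4    0.113]
```

drive_tool:
  series:
    - [0,[0.043,-0.044,0],[0,0,0]]
    - [0,[0.086,-0.088,0],[0,0,0]]
    - [0,[0.129,-0.132,0],[0,0,0]]
    - [0,[0.172,-0.176,0],[0,0,0]]
    - [0,[0.21,-0.214,0],[0,0,0]]

```text
time: 1.23
tool_pos: [0.4723, -0.2879, 0.388]
ee_rot: [-3.139, 0.003, -0.059]
wrist_force: [0.4, -0.5, 0.1]
width: 0.0072
finger_force: 0.0
```

drive_tool:
  series:
    - [0,[0.043,-0.044,0],[0,0,0]]
    - [0,[0.086,-0.088,0],[0,0,0]]
    - [0,[0.129,-0.132,0],[0,0,0]]
    - [0,[0.172,-0.176,0],[0,0,0]]
    - [0,[0.183,-0.186,0],[0,0,0]]

```text
time: 1.85
tool_pos: [0.6674, -0.112, 0.3853]
ee_rot: [-3.14, 0.007, -0.055]
wrist_force: [-0.9, -0.2, 0.0]
width: 0.0005
finger_force: 0.0
```

```bash
python3 -c "
from h import *
import cv2
to([.665,-.117,.365],[.665,-.117,.255])
a=imaging.snapshot('scene')[40:230,90:290,::-1]
cv2.imwrite('pics/s1.png',cv2.resize(a,None,fx=3,fy=3))"
```

```text
t 1.85 tip [ 0.667 -0.112  0.36 ] rot [-3.14   0.007 -0.055] F [-0.9 -0.2  0. ]
[ 0.665 -0.117  0.365] [-0.002  0.005 -0.005]
[ 0.665 -0.117  0.255] [-0.001  0.005  0.105]
```

View pics/s1.png

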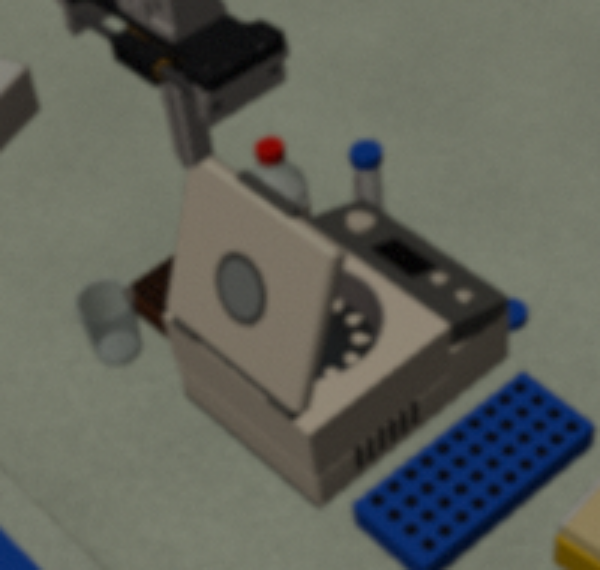

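The picture shows closed fingers at about (195,160) above and behind the lid, with the lid and neighbours untouched. I'll check the projection, then descend behind the lid.

```bash
python3 -c "
from h import *
print(proj(imaging.get_calibration('scene'),[[.667,-.112,.36]]))
W=[world(C,[np.add(lidpt(a,-.14,0,.011),[.008,0,0])])[0] for a in (1.14,.95,.8,.65,.5,.35,.2,.1,0)]
to(*W)"
```

```text
[[155.52335823  92.79600578]]
t 1.9 tip [ 0.668 -0.112  0.36 ] rot [-3.139  0.006 -0.055] F [-0.7 -0.2 -0.8]
[ 0.628 -0.114  0.26 ] [-0.038  0.005  0.101]
[ 0.604 -0.113  0.248] [-0.062  0.005  0.112]
[ 0.587 -0.112  0.236] [-0.079  0.005  0.125]
[ 0.572 -0.111  0.221] [-0.095  0.004  0.139]
[ 0.559 -0.11   0.205] [-0.107  0.004  0.156]
[ 0.549 -0.109  0.186] [-0.117  0.004  0.175]
[ 0.542 -0.109  0.167] [-0.124  0.004  0.195]
[ 0.539 -0.109  0.153] [-0.128  0.004  0.208]
[ 0.537 -0.109  0.139] [-0.129  0.004  0.222]
```

drive_tool:
  series:
    - [0,[0,0.003,0.04],[0,0,0]]
    - [0,[0,0.003,0.08],[0,0,0]]
    - [0,[0,0.003,0.1],[0,0,0]]
    - [0,[0,0.003,0.1],[0,0,0]]

```text
time: 2.4
tool_pos: [0.6633, -0.1188, 0.2861]
ee_rot: [-3.14, 0.008, -0.061]
wrist_force: [1.0, -1.2, 0.6]
width: 0.0005
finger_force: 0.0
```

drive_tool:
  series:
    - [0,[-0.02,0,0],[0,0,0]]
    - [0,[-0.035,0,0],[0,0,0]]
    - [0,[-0.048,0,0.006],[0,0,0]]
    - [0,[-0.062,0,0.012],[0,0,0]]
    - [0,[-0.07,0,0.018],[0,0,0]]

```text
time: 3.02
tool_pos: [0.5953, -0.1147, 0.2747]
ee_rot: [3.14, -0.004, -0.061]
wrist_force: [0.8, -0.6, 4.0]
width: 0.0002
finger_force: 1.3
```

drive_tool:
  series:
    - [0,[-0.009,0,0.007],[0,0,0]]
    - [0,[-0.017,0,0.014],[0,0,0]]
    - [0,[-0.025,0,0.021],[0,0,0]]
    - [0,[-0.031,0,0.029],[0,0,0]]
    - [0,[-0.037,0,0.038],[0,0,0]]

```text
time: 3.65
tool_pos: [0.5577, -0.1119, 0.2338]
ee_rot: [3.142, 0.001, -0.061]
wrist_force: [0.3, -0.3, 3.2]
width: 0.0005
finger_force: 1.1
```

drive_tool:
  series:
    - [0,[-0.005,0,0.009],[0,0,0]]
    - [0,[-0.01,0,0.019],[0,0,0]]
    - [0,[-0.014,0,0.029],[0,0,0]]
    - [0,[-0.017,0,0.039],[0,0,0]]
    - [0,[-0.017,0,0.039],[0,0,0]]

```text
time: 4.28
tool_pos: [0.5407, -0.1106, 0.1938]
ee_rot: [-3.141, 0.002, -0.061]
wrist_force: [0.3, 0.2, 0.2]
width: 0.0004
finger_force: 0.0
```

```bash
python3 -c "
from h import *
import cv2
to([.537,-.109,.139])
a=imaging.snapshot('scene')[40:230,90:290,::-1]
cv2.imwrite('pics/s2.png',cv2.resize(a,None,fx=3,fy=3))"
```

```text
t 4.28 tip [ 0.541 -0.111  0.169] rot [-3.141e+00  2.000e-03 -6.100e-02] F [0.3 0.2 0.2]
[ 0.537 -0.109  0.139] [-0.004 -0.001  0.03 ]
```

View pics/s2.png

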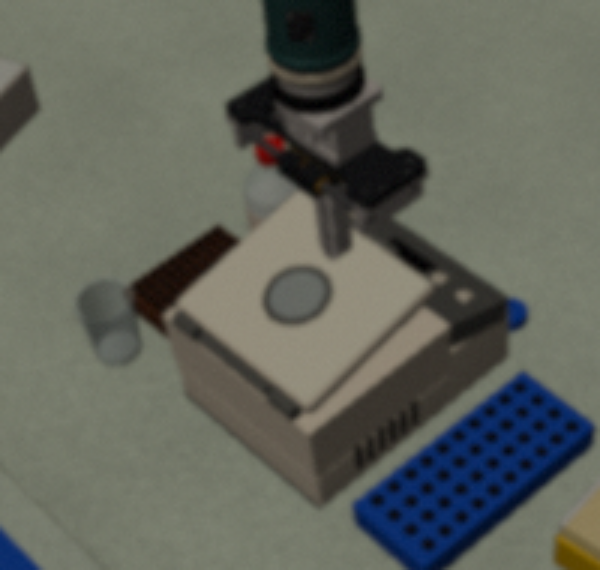

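The picture shows the fingertips on the lid at about (335,250), with the lid nearly down and the centrifuge unmoved. I'll push down the last 30 mm, slowing at the end.

drive_tool:
  series:
    - [0,[-0.002,0,0.008],[0,0,0]]
    - [0,[-0.003,0,0.016],[0,0,0]]
    - [0,[-0.004,0,0.022],[0,0,0]]
    - [0,[-0.004,0,0.027],[0,0,0]]
    - [0,[-0.004,0,0.029],[0,0,0]]

```text
time: 4.95
tool_pos: [0.5369, -0.1106, 0.1659]
ee_rot: [-3.142, 0.001, -0.061]
wrist_force: [-2.2, 0.3, 1.0]
width: 0.0002
finger_force: 0.9
```

drive_tool:
  series:
    - [0,[0,0,0.001],[0,0,0]]
    - [0,[0,0,0.002],[0,0,0]]
    - [0,[0,0,0.002],[0,0,0]]

```text
time: 5.32
tool_pos: [0.5375, -0.1106, 0.1645]
ee_rot: [3.142, -0.001, -0.061]
wrist_force: [-0.2, 0.3, 0.6]
width: 0.0002
finger_force: 0.5
```

drive_tool:
  series:
    - [0,[0,0,0.001],[0,0,0]]
    - [0,[0,0,0.002],[0,0,0]]
    - [0,[0,0,0.003],[0,0,0]]
    - [0,[0,0,0.003],[0,0,0]]

```text
time: 5.82
tool_pos: [0.5375, -0.1106, 0.1641]
ee_rot: [3.141, -0.002, -0.061]
wrist_force: [-4.0, 0.6, 9.7]
width: 0.0004
finger_force: 5.1
```

drive_tool:
  series:
    - [0,[0,0,0.001],[0,0,0]]
    - [0,[0,0,0.002],[0,0,0]]
    - [0,[0,0,0.002],[0,0,0]]
    - [0,[0,0,0.002],[0,0,0]]

```text
time: 6.32
tool_pos: [0.5375, -0.1107, 0.1641]
ee_rot: [3.141, -0.003, -0.061]
wrist_force: [-7.9, 1.9, 16.1]
width: 0.0002
finger_force: 8.2
```

drive_tool:
  series:
    - [0,[0,0,-0.01],[0,0,0]]
    - [0,[0,0,-0.04],[0,0,0]]
    - [0,[0,0,-0.07],[0,0,0]]
    - [0,[0,0,-0.07],[0,0,0]]

```text
time: 6.82
tool_pos: [0.5389, -0.111, 0.232]
ee_rot: [3.14, -0.006, -0.061]
wrist_force: [1.2, 0.1, 0.1]
width: 0.0006
finger_force: 0.0
```

```bash
python3 -c "
from h import *
n=R.from_euler('z',C[2]).apply([-np.sin(.298),0,np.cos(.298)])
k=world(C,[[-.093,-.062,.116]])[0]
to(k+.06*n,k+[0,0,.06])
print(n.round(3),k.round(3))"
```

```text
t 6.83 tip [ 0.539 -0.111  0.207] rot [ 3.14  -0.006 -0.061] F [1.2 0.1 0.1]
[ 0.439 -0.164  0.173] [-0.096  0.059  0.033]
[ 0.457 -0.166  0.176] [-0.079  0.059  0.031]
[-0.293  0.019  0.956] [ 0.457 -0.166  0.116]
```

drive_tool:
  series:
    - [0,[-0.04,0.02,0],[0,0.1,0]]
    - [0,[-0.08,0.045,0],[0,0.2,0]]
    - [0,[-0.104,0.059,0.015],[0,0.298,0]]
    - [0,[-0.104,0.059,0.035],[0,0.298,0]]
    - [0,[-0.104,0.059,0.035],[0,0.298,0]]

```text
time: 7.45
tool_pos: [0.428, -0.1625, 0.1909]
ee_rot: [-3.139, -0.293, -0.063]
wrist_force: [0.4, -1.0, -0.2]
width: 0.0006
finger_force: 0.0
```

```bash
python3 -c "
from h import *
import cv2
to([.457,-.166,.116])
a=imaging.snapshot('scene')[40:230,90:290,::-1]; b=imaging.snapshot('wrist')[:,:,::-1]
a=cv2.resize(a,None,fx=2,fy=2);b=cv2.resize(b,(400,300))
cv2.imwrite('pics/s3.png',np.hstack([a[:300],b]))"
```

```text
t 7.45 tip [ 0.435 -0.163  0.167] rot [-3.139 -0.293 -0.063] F [ 0.4 -1.  -0.2]
[ 0.457 -0.166  0.116] [0.006 0.002 0.055]
```

View pics/s3.png

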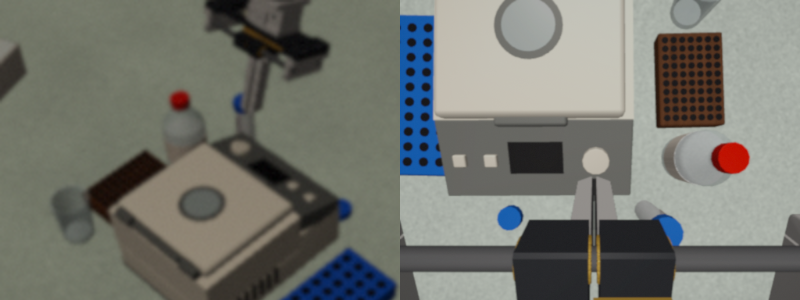

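The lid is shut, and the wrist view shows the key at about (595,160) straight ahead of the closed fingertips. I'll check its position with the wrist ray.

```bash
python3 -c "
from h import *
k=ray(imaging.get_calibration('wrist'),(249.8,204.8),.116);print(k)
to(k)"
```

```text
[ 0.45818449 -0.16602085  0.116     ]
t 7.55 tip [ 0.437 -0.163  0.17 ] rot [-3.141 -0.297 -0.061] F [ 1.   0.  -0.5]
[ 0.458 -0.166  0.116] [0.004 0.001 0.058]
```

drive_tool:
  series:
    - [0,[0.004,0.001,0.025],[0,0,0]]
    - [0,[0.004,0.001,0.045],[0,0,0]]
    - [0,[0.004,0.001,0.053],[0,0,0]]
    - [0,[0.004,0.001,0.058],[0,0,0]]
    - [0,[0.004,0.001,0.06],[0,0,0]]

```text
time: 8.18
tool_pos: [0.4517, -0.1654, 0.1391]
ee_rot: [3.141, -0.299, -0.061]
wrist_force: [-0.6, 1.5, 2.0]
width: 0.0004
finger_force: 1.2
```

drive_tool:
  series:
    - [0,[0,0,0.002],[0,0,0]]
    - [0,[0,0,0.003],[0,0,0]]
    - [0,[0,0,0.004],[0,0,0]]
    - [0,[0,0,0.004],[0,0,0]]

```text
time: 8.68
tool_pos: [0.4527, -0.1655, 0.1361]
ee_rot: [3.141, -0.3, -0.061]
wrist_force: [-5.0, 3.3, 7.7]
width: 0.0005
finger_force: 4.5
```

drive_tool:
  series:
    - [0,[0,0,0.001],[0,0,0]]
    - [0,[0,0,0.003],[0,0,0]]
    - [0,[0,0,0.003],[0,0,0]]
    - [0,[0,0,0.003],[0,0,0]]

```text
time: 9.18
tool_pos: [0.453, -0.1656, 0.1357]
ee_rot: [3.14, -0.299, -0.06]
wrist_force: [-14.4, 5.8, 20.0]
width: 0.0003
finger_force: 12.0
```

Hard stop reached, with the tip at the expected pressed height. I'll retreat.

drive_tool:
  series:
    - [0,[0,0,-0.01],[0,0,0]]
    - [0,[0,0,-0.04],[0,0,0]]
    - [0,[0,0,-0.09],[0,0,0]]
    - [0,[0,0,-0.14],[0,0,0]]
    - [0,[0,0,-0.14],[0,0,0]]

```text
time: 9.8
tool_pos: [0.4134, -0.1646, 0.2708]
ee_rot: [3.135, -0.307, -0.061]
wrist_force: [-0.3, 0.0, 0.3]
width: 0.0003
finger_force: 0.0
```

```bash
python3 -c "
from h import *
import cv2
to()
a=imaging.snapshot('scene')[40:230,90:290,::-1]; b=imaging.snapshot('wrist')[:,:,::-1]
a=cv2.resize(a,None,fx=2,fy=2);b=cv2.resize(b,(400,300))
cv2.imwrite('pics/s4.png',np.hstack([a[:300],b]))"
```

```text
t 9.8 tip [ 0.421 -0.165  0.247] rot [ 3.135 -0.307 -0.061] F [-0.3  0.   0.3]
```

View pics/s4.png

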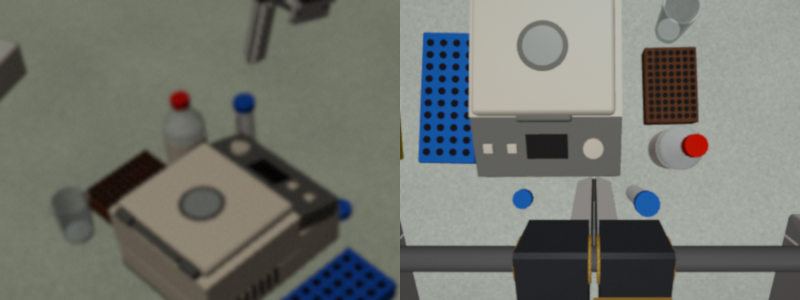

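The lid is shut, everything stands in place, the key at (593,149) is out again, and the tool is clear.

```bash
python3 -c "
from bench import robot
print(robot.close_job())"
```

```text
the job is handed in; nothing more can be done
None
```

The job is handed in: I pushed the lid fully shut, pressed the start key to its hard stop and backed the arm clear at about 9.8 s, and the last pictures show nothing disturbed; the hand-in returned no verdict.

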